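# Set the battery charger's knurled dial to charge

## Robot

A 6-joint arm with a two-finger parallel gripper is mounted at the origin on the work surface. World frame = base frame: x ahead of the robot, y to its left, z up, the work surface at z = 0. Lengths are in m, angles in rad, forces in N, time in s.
With the tool pointing down it reaches from about 0.4 to 0.825 m from the base axis. Payload 7 kg.
Tool frame: the origin (TCP) lies between the finger pads; the fingertips stand 11 mm ahead of it and the grasp point (between the pads) lies 8 mm behind it; x points along the fingers, z is the direction in which the jaws open and shut, and the axes are right-handed (so a half turn about x gives the same grasp; the last joint's range is limited). The gripper opens to 88 mm and grips with 3 to 60 N. Pads are 19 mm wide; open, the fingers measure 130 mm over their backs; the gripper's body (78 mm by 193 mm) begins 47 mm behind the grasp point.
Start: joints at [1.594, 0.359, 0.012, 0, -1.224, -0.288], TCP at [0.177, 0.651, 0.238] pointing down, gripper open.
Joint ranges: [-3.07, 3.07], [-1.43, 2.12], [-1.02, 1.25], [-3.03, 1.67], [-3.05, -0], [-3.03, 3.03]. Speed limits (rad/s): [2.39, 2.39, 3.01, 3.14, 3.14, 3.14].

## Interface

Orientations are given as [roll, pitch, yaw] about the fixed x, y, z axes, in that order (R = Rz(yaw) Ry(pitch) Rx(roll)).
In Python, from station import arm gives the robot as it stands.
- The arm moves only by the tool jog_arm, never from a script. Its argument "motion" is a list of rows, each an object of numbers: "dx", "dy", "dz": the shift along the tool's x, y, z in m; "twist": the turn about the tool's x in degrees. In form: [{"dx": .., "dy": .., "dz": .., "twist": ..}, ...]. A call has 1 to 20 rows; each row is the pose to reach, as a shift and turn from the pose commanded when the call began, along the tool's axes at that moment; what a row does not reach only later rows make up. A row lasts 1/12 s, in which the tool goes at most 41.7 mm and 7.16 degrees, less where a joint would pass 70% of its speed; a pose out of reach is approached as far as the arm can. A call with a gripper value outside its range is refused whole. "gripper" is the finger opening in m, from 0 to 0.0876, set as the call begins (left out, the last holds). The fingers move at their own pace and stop on an object; "newtons" is the grip in N (left out, the last holds). Time passes only in rows, so rows that repeat a pose let the fingers close. It gives the time, the measured TCP pose, the force and the opening at its end, in the units of the state.
- arm.get_state(): the state, without advancing time (a new reading comes with each control period).
- arm.grab_frame(name): name is "scene" or "top" or "wrist"; returns the picture (480x640x3 uint8, red, green, blue); there is no depth.
- arm.camera_model(name): a dict with "camera_matrix" (3x3 intrinsics, pixels), "eye" and "attitude" of the camera in the world. Camera axes: x right, y down, z forward; pixel columns grow to the right and rows downward; lengths in m; the calibration is good to about 2 mm. The wrist camera is an equidistant fisheye: a pixel r from the principal point sees the ray r / f radians off the axis. A picture is of the moment at which its call begins: read the wrist's pose just before it. camera_model takes no time and is no camera call; for the wrist camera it gives the pose at the moment of the call.
- arm.job_done(): hands the job in, once; it reports no verdict.
The state is a dict: "t": time; "q": joint angles; "qd": joint speeds; "joint_efforts": joint torques, N m; "eef_pos": TCP position; "ee_rot": TCP orientation; "force": force on the tool from outside, world axes, zero at the start; "moment": the same for the moment, N m; "width": finger opening in m.
Only numpy, scipy, OpenCV 4.12 (cv2) and the standard library are available. Lean on these libraries where they do the work, as an engineer would, in place of code of your own. Each camera call takes 0.05 s, during which the arm holds its last target.

## Task

Rub the rim of the knurled dial on the battery charger round clockwise with your fingertips, click by click, until it clicks into the setting where the dark line on its top points at the long tick. Only then press the round start button fully down and let it come up again. Work with a light touch and pick nothing up: the charger and the things on and around it stay where they are.

Things in the scene. Friction and masses are not known exactly. Their poses are not given: they have to be found in the camera images.
- charger: Workshop battery charger, a loose 4 kg grey box on rubber feet, 200 (x) by 280 (y) by 110 mm high. Origin at the centre of its underside; z up; -x, its slotted front, faces roughly the robot. On its flat top: the dial (axis at x -25, y 60 mm), the start button, a handle 41 mm high along y at x 85, y -60 to 60 mm, and a loose bearing ring. It slides if pushed sideways with 20 N or so.
- dial_center (a point): Centre of the dial's top face, on its upright axis, 134 mm above the bench. A bare metal disc, 96 mm over 36 upright knurls (4 to 21 mm above the panel), top 24 mm above the panel; its rim is free all round. Too wide to pinch. A fingertip pressed inward on the rim with about 8 N and moved along it carries the dial round; under 4 N it slips. A click takes 2 to 3 N along the rim.
- dial_pointer (a point): Outer end of the black pointer line on the dial's top face, 44 mm from the axis; turns with the dial.
- long_tick (a point): Middle of the long T-shaped white tick on the panel, 64 mm from the dial's axis, straight towards the charger's front (-x). The other five settings have short plain ticks.
- dial (a joint): Dial angle in rad, growing clockwise seen from above. Six spring detents at 0, 0.524, 1.047, 1.571, 2.094 and 2.618 (30 degrees apart), stops just past the ends. At 2.094 the black line points at the long tick. It starts one to three clicks below. From 0.08 past half-way it snaps on into the next detent and stays there. (Rarely it starts balanced half-way.)
- start_top (a point): Centre of the top of the round grey start button, 30 mm in diameter, at x = -45, y = -85 mm on the charger; pressed straight down. Its top stands 22 mm above the panel and 10 mm above its round black housing (46 mm); fully down it still stands 4 mm proud of the housing.
- start (a joint): Travel of the start button in m: 0 up, 0.006 fully down, which takes about 5 N. A spring lifts it again.
- filter_center (a point): Bystander: centre of a dark steel oil filter canister, 76 mm diameter, 90 mm high, standing on the bench to the charger's left.
- carton_center (a point): Bystander: centre of a small cardboard carton, 60 by 90 by 50 mm, on the bench to the charger's right.
- bearing_center (a point): Bystander: centre of a steel bearing ring, 42 mm outside diameter, 14 mm high, lying on the charger's panel behind the start button.

How it is judged:
By the outcome, as a careful person would: the job done as asked, in the order asked, and still so for the second after the job is handed in, with the robot touching nothing.
It also fails if it takes over 67 s, if anything falls off the work surface, if the arm or the gripper's body presses on something with over 40 N, if the wrist force passes 120 N, or if a joint passes its speed limit or range.

## Working session

There is one attempt and no reset: what is moved stays moved. The work goes in short steps, Python scripts to look and compute and a tool call to move; the robot and the scene stay as the last step left them, time stands still between calls to the robot, and variables do not carry over. Pictures are saved under pics/ and viewed, and the job is handed in when it is done.

Besides the shell and the picture viewer there is one more tool, called after "Call:" as a command line: name --argument value ..., lists and objects as JSON in quotes. jog_arm: Moves the arm, as the interface text tells. Its arguments: {"type":"object","properties":{"motion":{"type":"array"},"gripper":{"type":"number"},"newtons":{"type":"number"}},"required":["motion"]}

```bash
mkdir -p pics; ls
python3 - <<'E'
from station import arm
import cv2,numpy as np
np.set_printoptions(precision=4,suppress=True)
s=arm.get_state();print(s)
for n in ["scene","top"]:
    f=arm.grab_frame(n);cv2.imwrite(f"pics/{n}0.png",f[:,:,::-1]);print(n,arm.camera_model(n))
E
```

```text
pics
{'t': 0.0, 'q': array([ 1.5941,  0.3594,  0.011 , -0.0003, -1.2241, -0.2881]), 'qd': array([-0.0013, -0.0019, -0.0004,  0.0002, -0.0023, -0.0007]), 'joint_efforts': array([ -0.0003, -58.2728,  29.3063,   6.9972,   0.0072,  -0.0002]), 'eef_pos': array([0.1766, 0.651 , 0.2366]), 'ee_rot': array([ 0.0958,  1.5691, -1.7399]), 'force': array([0.4351, 0.3277, 0.4324]), 'moment': array([ 0.0107,  0.0028, -0.0165]), 'width': 0.08799398618250781}
scene {'camera_matrix': array([[616.3654,   0.    , 313.2243],
       [  0.    , 616.3654, 245.9338],
       [  0.    ,   0.    ,   1.    ]]), 'eye': array([ 1.3247, -0.1367,  0.8531]), 'attitude': array([-2.3541,  0.0111,  1.3304])}
top {'camera_matrix': array([[559.2281,   0.    , 326.3848],
       [  0.    , 559.2281, 236.0112],
       [  0.    ,   0.    ,   1.    ]]), 'eye': array([0.4855, 0.0417, 1.1927]), 'attitude': array([-3.041 , -0.0191, -1.5922])}
```

View pics/scene0.png

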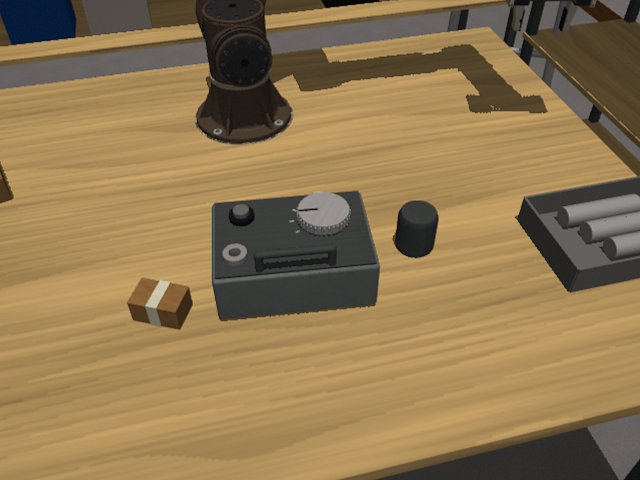

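View pics/top0.png

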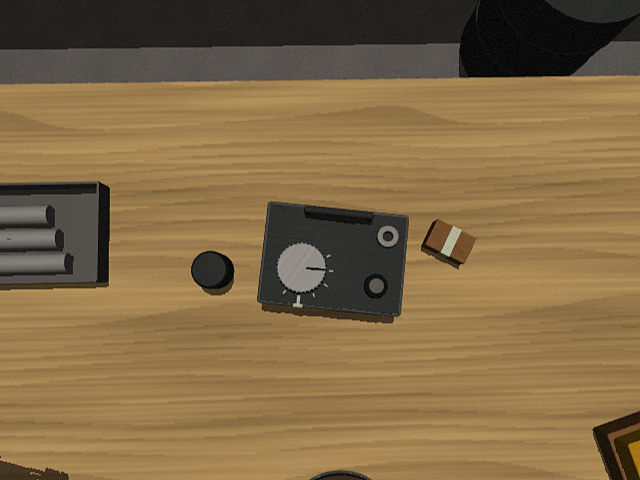

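Run:
```python
import cv2
f=cv2.imread("pics/top0.png")[190:330,245:421]
cv2.imwrite("pics/top0c.png",cv2.resize(f,None,fx=4.5,fy=4.25,interpolation=cv2.INTER_CUBIC))
f=cv2.imread("pics/scene0.png")[180:330,200:400]
cv2.imwrite("pics/scene0c.png",cv2.resize(f,None,fx=4,fy=4,interpolation=cv2.INTER_CUBIC))
```

```text
(no output)
```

View pics/top0c.png

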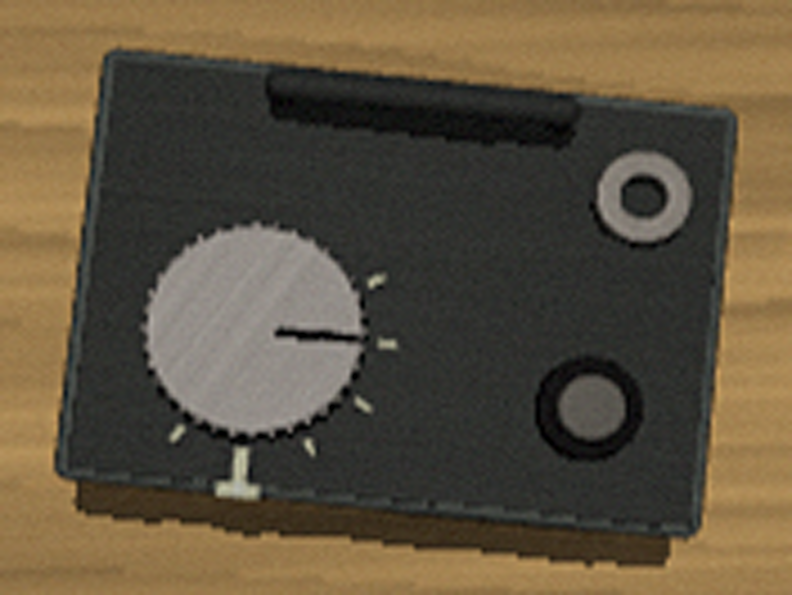

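View pics/scene0c.png

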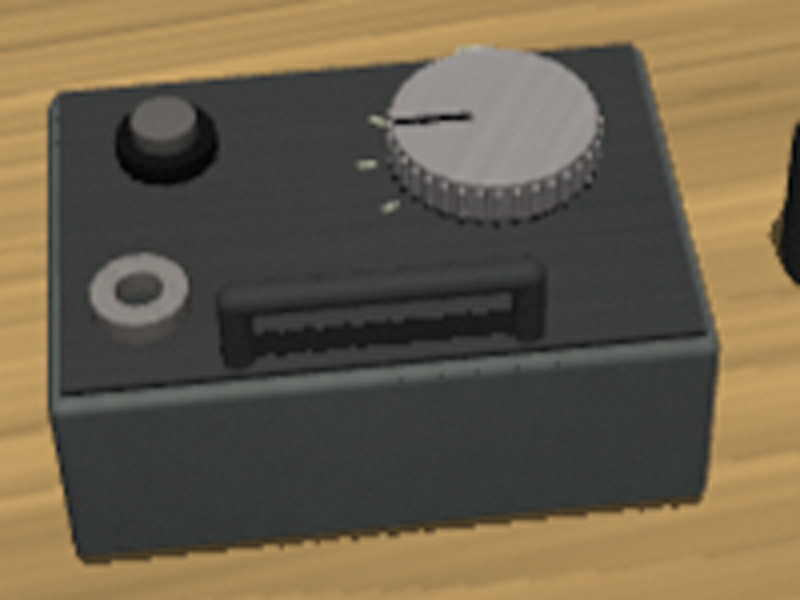

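```bash
cat > h.py <<'E'
import numpy as np,cv2
from scipy.spatial.transform import Rotation as R
from station import arm
np.set_printoptions(precision=4,suppress=True)
def ray(n,u,z):
    c=arm.camera_model(n);K=c["camera_matrix"];A=R.from_euler('xyz',c["attitude"]).as_matrix()
    d=A@np.linalg.inv(K)@np.array([u[0],u[1],1.]);e=c["eye"]
    return e+d*(z-e[2])/d[2]
def proj(n,p):
    c=arm.camera_model(n);A=R.from_euler('xyz',c["attitude"]).as_matrix()
    q=c["camera_matrix"]@(A.T@(np.array(p)-c["eye"]));return q[:2]/q[2]
E
python3 - <<'E'
from h import *
from scipy.optimize import least_squares
t=lambda x,y:(x/4.5+245-.4,y/4.25+190-.4)
s=lambda x,y:(x/4+200-.4,y/4+180-.4)
obs=[("top",t(255,329),(-.025,.06,.134)),("top",t(592,407),(-.045,-.085,.132)),("top",t(108,52),(.1,.14,.11)),("top",t(737,112),(.1,-.14,.11)),("top",t(697,537),(-.1,-.14,.11)),("top",t(58,472),(-.1,.14,.11)),("top",t(238,470),(-.089,.06,.11)),
("scene",s(495,117),(-.025,.06,.134)),("scene",s(163,117),(-.045,-.085,.132)),]
for o in obs: print(o[0],o[2],ray(o[0],o[1],o[2][2]))
def f(p):
    r=[]
    for n,u,l in obs:
        w=R.from_euler('z',p[2]).as_matrix()@np.array(l)+[p[0],p[1],0]
        r+=list(proj(n,w)-np.array(u))
    return r
k=least_squares(f,[.45,.0,0],loss='soft_l1');print(k.x,np.array(f(k.x)).reshape(-1,2))
M=R.from_euler('z',k.x[2]).as_matrix();T=np.array([k.x[0],k.x[1],0])
for l in [(-.025,.06,.134),(-.045,-.085,.132)]: print(M@np.array(l)+T)
for u,z in [((212,271),.09),((448,241),.05),((388,236),.124)]: print(ray("top",u,z))
E
```

```text
top (-0.025, 0.06, 0.134) [0.5338 0.0679 0.134 ]
top (-0.045, -0.085, 0.132) [ 0.4963 -0.0731  0.132 ]
top (0.1, 0.14, 0.11) [0.6636 0.1302 0.11  ]
top (0.1, -0.14, 0.11) [ 0.6306 -0.1428  0.11  ]
top (-0.1, -0.14, 0.11) [ 0.437  -0.1186  0.11  ]
top (-0.1, 0.14, 0.11) [0.4721 0.1536 0.11  ]
top (-0.089, 0.06, 0.11) [0.4714 0.0769 0.11  ]
scene (-0.025, 0.06, 0.134) [0.5361 0.0668 0.134 ]
scene (-0.045, -0.085, 0.132) [ 0.4972 -0.0747  0.132 ]
[ 0.5518  0.0051 -0.1277] [[ 0.0822 -0.4113]
 [ 0.2251 -0.0157]
 [-0.5606 -2.6343]
 [ 1.8442 -1.3262]
 [ 1.2954  1.1365]
 [-1.6059  0.9339]
 [ 0.4954  0.1055]
 [ 0.3396 -0.638 ]
 [ 0.6114 -0.4293]]
[0.5346 0.0678 0.134 ]
[ 0.4963 -0.0735  0.132 ]
[0.5316 0.2441 0.09  ]
[ 0.585 -0.233  0.05 ]
[ 0.5905 -0.0997  0.124 ]
```

```bash
cat >> h.py <<'E'
C=np.array([.5345,.0675,.0]);YAW=-.128
def tool():
    s=arm.get_state();return s,R.from_euler('xyz',s["ee_rot"]).as_matrix()
def rel(p):
    s,M=tool();return M.T@(np.array(p)-s["eef_pos"])
def rep():
    s,M=tool();c,sn=np.cos(YAW),np.sin(YAW);Q=np.array([[c,-sn,0],[sn,c,0],[0,0,1]])
    print("t",s["t"],"pos",s["eef_pos"],"w",s["width"],"q",s["q"]);print("axes\n",M)
    print("charger-frame offset from dial",Q.T@(s["eef_pos"]-C),"force",Q.T@s["force"])
    print("axes in charger\n",Q.T@M)
    return s,M,Q
E
python3 - <<'E'
from h import *
s,M,Q=rep()
p=C+Q@[-.075,0,.2]
print("to",p,rel(p))
E
```

```text
t 0.1 pos [0.1766 0.6511 0.2367] w 0.08776284191798087 q [ 1.5941  0.3593  0.0111 -0.0003 -1.2241 -0.2881]
axes
 [[-0.0002  0.9651 -0.2618]
 [-0.0015 -0.2618 -0.9651]
 [-1.      0.0002  0.0015]]
charger-frame offset from dial [-0.4295  0.5331  0.2367] force [ 0.5062 -0.0054  0.0965]
axes in charger
 [[-0.      0.9907 -0.1364]
 [-0.0015 -0.1364 -0.9907]
 [-1.      0.0002  0.0015]]
to [0.4601 0.0771 0.2   ] [0.0375 0.4239 0.4797]
```

Call:
jog_arm --motion '[{"dy": 0.012, "dz": 0.013, "twist": -0.5}, {"dy": 0.035, "dz": 0.04, "twist": -1}, {"dy": 0.06, "dz": 0.068, "twist": -1.5}, {"dy": 0.085, "dz": 0.096, "twist": -2}, {"dy": 0.11, "dz": 0.124, "twist": -2.5}, {"dy": 0.135, "dz": 0.153, "twist": -3}, {"dy": 0.16, "dz": 0.181, "twist": -3.5}, {"dy": 0.185, "dz": 0.209, "twist": -4}, {"dy": 0.21, "dz": 0.238, "twist": -4.5}, {"dy": 0.235, "dz": 0.266, "twist": -5}, {"dy": 0.26, "dz": 0.294, "twist": -5.5}, {"dy": 0.285, "dz": 0.323, "twist": -6}, {"dy": 0.31, "dz": 0.351, "twist": -6.5}, {"dy": 0.335, "dz": 0.379, "twist": -7}, {"dy": 0.36, "dz": 0.407, "twist": -7.5}, {"dy": 0.385, "dz": 0.436, "twist": -7.8}, {"dy": 0.405, "dz": 0.458, "twist": -7.8}, {"dy": 0.418, "dz": 0.473, "twist": -7.8}, {"dy": 0.424, "dz": 0.48, "twist": -7.8}, {"dy": 0.424, "dz": 0.48, "twist": -7.8}]' --gripper 0 --newtons 20

```text
invalid input
```

Run:
```python
from h import *
s,M,Q=rep()
for n in ["scene","wrist","top"]:
    f=arm.grab_frame(n);cv2.imwrite(f"pics/{n}1.png",f[:,:,::-1])
```

```text
t 0.1 pos [0.1766 0.6511 0.2367] w 0.08776284191798087 q [ 1.5941  0.3593  0.0111 -0.0003 -1.2241 -0.2881]
axes
 [[-0.0002  0.9651 -0.2618]
 [-0.0015 -0.2618 -0.9651]
 [-1.      0.0002  0.0015]]
charger-frame offset from dial [-0.4295  0.5331  0.2367] force [ 0.5062 -0.0054  0.0965]
axes in charger
 [[-0.      0.9907 -0.1364]
 [-0.0015 -0.1364 -0.9907]
 [-1.      0.0002  0.0015]]
```

View pics/scene1.png

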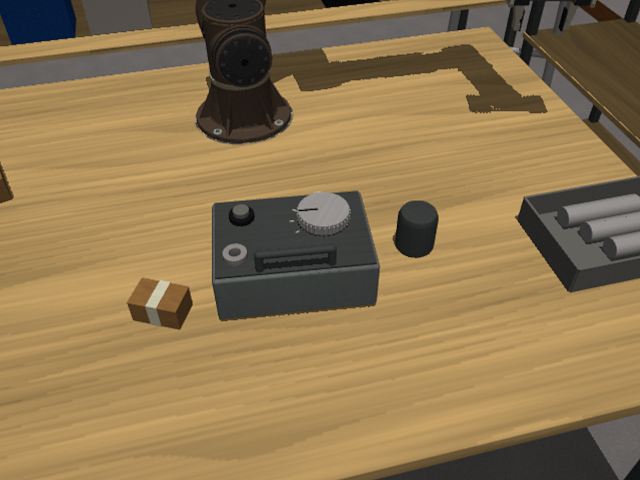

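View pics/wrist1.png

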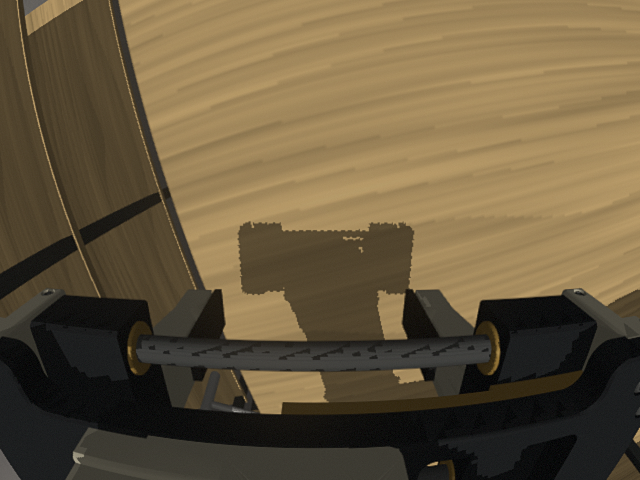

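The move was refused because my rows left keys out, so I'm sending all four in each row.

Call:
jog_arm --motion '[{"dx": 0, "dy": 0.012, "dz": 0.013, "twist": -0.5}, {"dx": 0, "dy": 0.035, "dz": 0.04, "twist": -1}, {"dx": 0, "dy": 0.06, "dz": 0.068, "twist": -1.5}, {"dx": 0, "dy": 0.085, "dz": 0.096, "twist": -2}, {"dx": 0, "dy": 0.11, "dz": 0.124, "twist": -2.5}, {"dx": 0, "dy": 0.135, "dz": 0.153, "twist": -3}, {"dx": 0, "dy": 0.16, "dz": 0.181, "twist": -3.5}, {"dx": 0, "dy": 0.185, "dz": 0.209, "twist": -4}, {"dx": 0, "dy": 0.21, "dz": 0.238, "twist": -4.5}, {"dx": 0, "dy": 0.235, "dz": 0.266, "twist": -5}, {"dx": 0, "dy": 0.26, "dz": 0.294, "twist": -5.5}, {"dx": 0, "dy": 0.285, "dz": 0.323, "twist": -6}, {"dx": 0, "dy": 0.31, "dz": 0.351, "twist": -6.5}, {"dx": 0, "dy": 0.335, "dz": 0.379, "twist": -7}, {"dx": 0, "dy": 0.36, "dz": 0.407, "twist": -7.5}, {"dx": 0, "dy": 0.385, "dz": 0.436, "twist": -7.8}, {"dx": 0, "dy": 0.405, "dz": 0.458, "twist": -7.8}, {"dx": 0, "dy": 0.418, "dz": 0.473, "twist": -7.8}, {"dx": 0, "dy": 0.424, "dz": 0.48, "twist": -7.8}, {"dx": 0, "dy": 0.424, "dz": 0.48, "twist": -7.8}]' --gripper 0 --newtons 20

```text
t: 1.92
eef_pos: [0.4607, 0.0757, 0.2374]
ee_rot: [-0.664, 1.57, -2.366]
force: [0.3, -0.2, 0.1]
width: 0.0006
```

Run:
```python
from h import *
s,M,Q=rep()
for n in ["scene","wrist"]:
    f=arm.grab_frame(n);cv2.imwrite(f"pics/{n}2.png",f[:,:,::-1])
```

```text
t 1.9167 pos [0.4607 0.0757 0.2374] w 0.0006126332856972171 q [ 0.5864  0.0093 -0.427   0.0001 -1.1349  0.8531]
axes
 [[-0.0003  0.9914 -0.1309]
 [-0.0003 -0.1309 -0.9914]
 [-1.     -0.0003  0.0003]]
charger-frame offset from dial [-0.0743 -0.0013  0.2374] force [ 0.3259 -0.1607  0.0661]
axes in charger
 [[-0.0003  1.     -0.0033]
 [-0.0003 -0.0033 -1.    ]
 [-1.     -0.0003  0.0003]]
```

View pics/scene2.png

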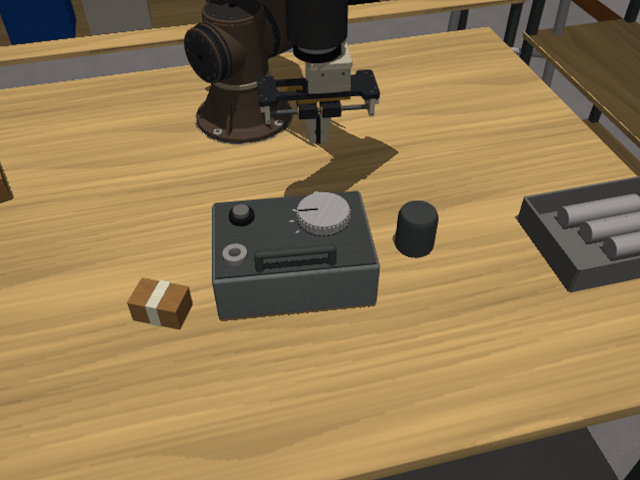

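View pics/wrist2.png

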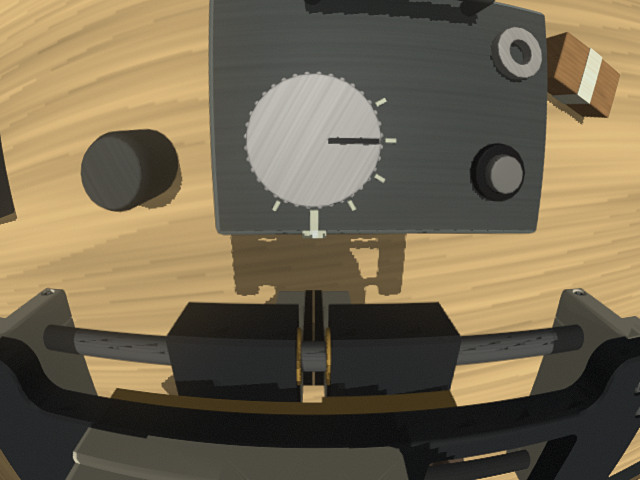

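Run:
```python
import cv2
f=cv2.imread("pics/scene2.png")[60:160,250:390]
g=cv2.imread("pics/wrist2.png")[270:420,220:410]
cv2.imwrite("pics/s2c.png",cv2.resize(f,None,fx=5.5,fy=5.5,interpolation=cv2.INTER_CUBIC))
cv2.imwrite("pics/w2c.png",cv2.resize(g,None,fx=4,fy=4,interpolation=cv2.INTER_CUBIC))
```

```text
(no output)
```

View pics/s2c.png

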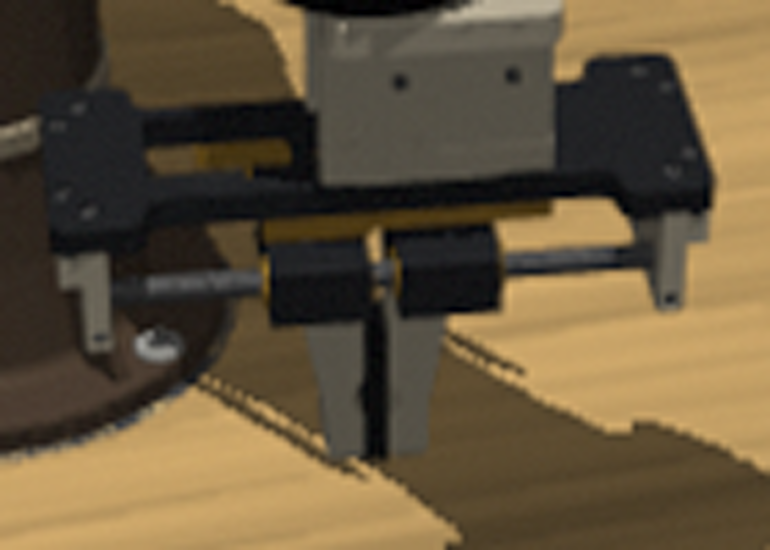

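View pics/w2c.png

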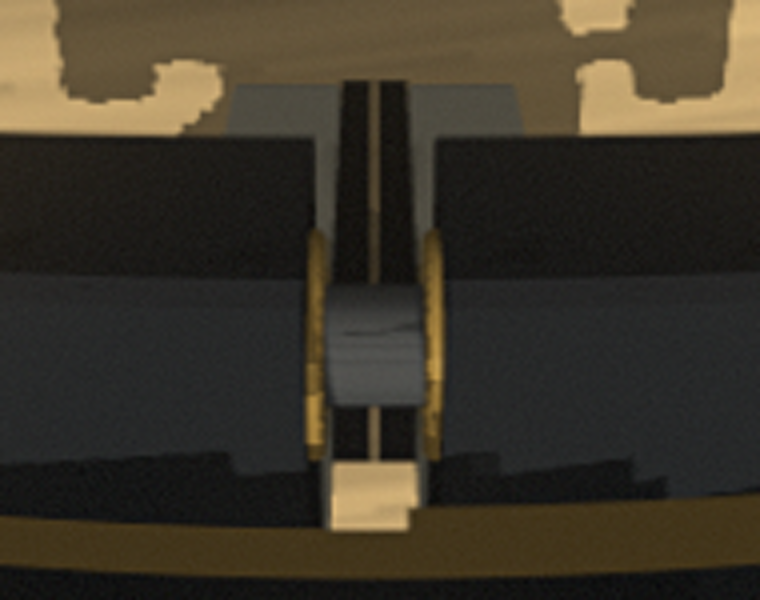

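Call:
jog_arm --motion '[{"dx": 0.01, "dy": 0, "dz": -0.001, "twist": -0.2}, {"dx": 0.03, "dy": 0, "dz": -0.001, "twist": -0.2}, {"dx": 0.055, "dy": 0, "dz": -0.001, "twist": -0.2}, {"dx": 0.08, "dy": 0, "dz": -0.001, "twist": -0.2}, {"dx": 0.098, "dy": 0.004, "dz": -0.001, "twist": -0.2}, {"dx": 0.106, "dy": 0.008, "dz": -0.001, "twist": -0.2}, {"dx": 0.108, "dy": 0.012, "dz": -0.001, "twist": -0.2}, {"dx": 0.108, "dy": 0.013, "dz": -0.001, "twist": -0.2}, {"dx": 0.108, "dy": 0.013, "dz": -0.001, "twist": -0.2}]'

```text
t: 2.77
eef_pos: [0.4742, 0.0772, 0.1303]
ee_rot: [2.011, 1.57, 0.315]
force: [0.1, -0.4, -0.0]
width: 0.0003
```

Run:
```python
from h import *
s,M,Q=rep()
f=arm.grab_frame("wrist");cv2.imwrite(f"pics/w3.png",f[:,:,::-1])
```

```text
t 2.7667 pos [0.4742 0.0772 0.1303] w 0.0002903647240683373 q [ 0.5723  0.1403 -0.5556  0.0004 -0.8737  0.8736]
axes
 [[ 0.0012  0.9923 -0.1242]
 [ 0.0004 -0.1242 -0.9923]
 [-1.      0.0011 -0.0005]]
charger-frame offset from dial [-0.0611  0.0019  0.1303] force [ 0.1788 -0.4224 -0.0271]
axes in charger
 [[ 0.0011  1.      0.0034]
 [ 0.0005  0.0034 -1.    ]
 [-1.      0.0011 -0.0005]]
```

View pics/w3.png

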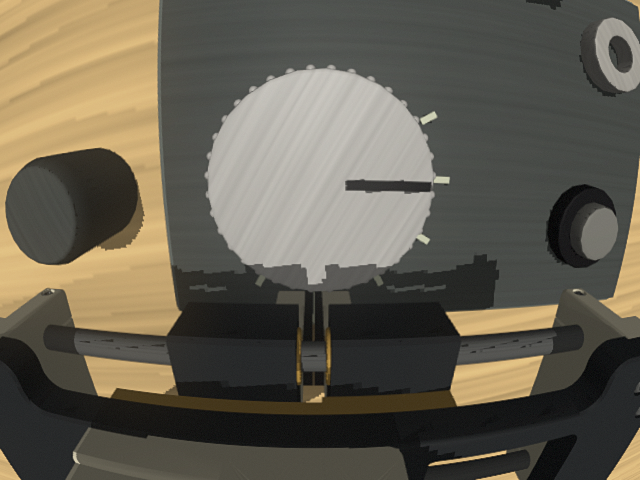

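Call:
jog_arm --motion '[{"dx": 0.001, "dy": 0.001, "dz": 0.002, "twist": 0}, {"dx": 0.001, "dy": 0.002, "dz": 0.002, "twist": 0}, {"dx": 0.001, "dy": 0.003, "dz": 0.002, "twist": 0}, {"dx": 0.001, "dy": 0.003, "dz": 0.002, "twist": 0}]'

```text
t: 3.15
eef_pos: [0.4762, 0.0741, 0.1289]
ee_rot: [2.346, 1.57, 0.65]
force: [-0.1, 0.7, -0.0]
width: 0.0001
```

Call:
jog_arm --motion '[{"dx": 0, "dy": 0.0005, "dz": 0, "twist": 0}, {"dx": 0, "dy": 0.001, "dz": 0, "twist": 0}, {"dx": 0, "dy": 0.001, "dz": 0, "twist": 0}]'

```text
t: 3.4
eef_pos: [0.4765, 0.0739, 0.1286]
ee_rot: [-1.275, 1.57, -2.971]
force: [-5.1, 1.2, 3.3]
width: 0.0003
```

Call:
jog_arm --motion '[{"dx": 0, "dy": 0.0005, "dz": 0, "twist": 0}, {"dx": 0, "dy": 0.0008, "dz": 0, "twist": 0}, {"dx": 0, "dy": 0.0008, "dz": 0, "twist": 0}]'

```text
t: 3.65
eef_pos: [0.4767, 0.0738, 0.1285]
ee_rot: [-1.286, 1.569, -2.983]
force: [-8.1, 1.7, 5.6]
width: 0.0007
```

Run:
```python
from h import *
s,M,Q=rep()
```

```text
t 3.65 pos [0.4767 0.0738 0.1285] w 0.0007074033236627347 q [ 0.5618  0.1477 -0.551  -0.001  -0.8739  0.8842]
axes
 [[-0.002   0.9921 -0.1251]
 [-0.0003 -0.1251 -0.9921]
 [-1.     -0.0019  0.0006]]
charger-frame offset from dial [-0.0581 -0.0012  0.1285] force [-8.2958  0.6632  5.6149]
axes in charger
 [[-0.0019  1.      0.0026]
 [-0.0006  0.0026 -1.    ]
 [-1.     -0.0019  0.0006]]
```

Call:
jog_arm --motion '[{"dx": -0.001, "dy": 0, "dz": 0, "twist": 0}, {"dx": -0.001, "dy": 0.0001, "dz": -0.0025, "twist": 2.5}, {"dx": -0.001, "dy": 0.0002, "dz": -0.005, "twist": 5}, {"dx": -0.001, "dy": 0.0005, "dz": -0.0074, "twist": 7.5}, {"dx": -0.001, "dy": 0.0009, "dz": -0.0098, "twist": 10}, {"dx": -0.001, "dy": 0.0009, "dz": -0.0098, "twist": 10}]'

```text
t: 4.15
eef_pos: [0.4789, 0.0833, 0.1289]
ee_rot: [-0.925, 1.568, -2.798]
force: [-5.2, 0.6, 0.0]
width: 0.0005
```

Run:
```python
from h import *
s,M,Q=rep();print("tool-frame force",M.T@s["force"])
f=arm.grab_frame("wrist");cv2.imwrite(f"pics/w4.png",f[:,:,::-1])
```

```text
t 4.15 pos [0.4789 0.0833 0.1289] w 0.000518383174504732 q [ 0.5774  0.1533 -0.5427 -0.0007 -0.877   0.6919]
axes
 [[-0.0022  0.9548 -0.2974]
 [-0.0008 -0.2974 -0.9548]
 [-1.     -0.0019  0.0014]]
charger-frame offset from dial [-0.0572  0.0086  0.1289] force [-5.244  -0.1114  0.0308]
axes in charger
 [[-0.0021  0.9849 -0.1731]
 [-0.0011 -0.1731 -0.9849]
 [-1.     -0.0019  0.0014]]
tool-frame force [-0.0197 -5.1456  1.0174]
```

View pics/w4.png

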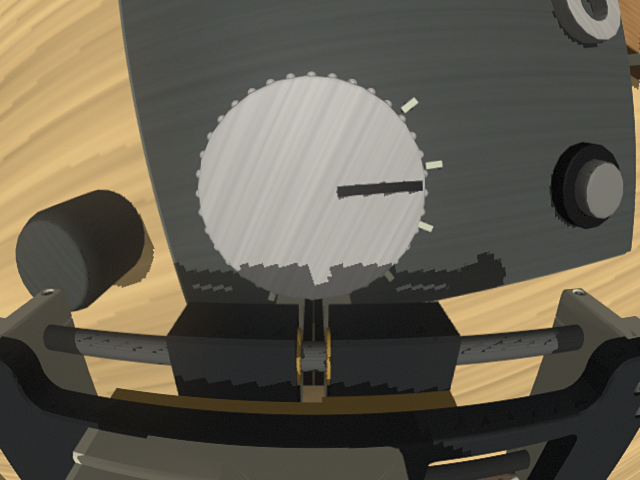

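Call:
jog_arm --motion '[{"dx": 0, "dy": 0.0007, "dz": 0, "twist": 0}, {"dx": 0, "dy": 0.0009, "dz": -0.0025, "twist": 2.5}, {"dx": 0, "dy": 0.0011, "dz": -0.005, "twist": 5}, {"dx": 0, "dy": 0.0014, "dz": -0.0074, "twist": 7.5}, {"dx": 0, "dy": 0.0018, "dz": -0.0098, "twist": 10}, {"dx": 0, "dy": 0.0018, "dz": -0.0098, "twist": 10}]'

```text
t: 4.7
eef_pos: [0.483, 0.0927, 0.1289]
ee_rot: [-1.192, 1.568, 3.045]
force: [-9.7, 4.7, 1.9]
width: 0.0003
```

Run:
```python
from h import *
s,M,Q=rep();print("tool-frame force",M.T@s["force"])
```

```text
t 4.7 pos [0.483  0.0927 0.1289] w 0.00027642186405380854 q [ 0.5888  0.1629 -0.53   -0.0024 -0.8802  0.5077]
axes
 [[-0.0029  0.8889 -0.4581]
 [ 0.0003 -0.4581 -0.8889]
 [-1.     -0.0027  0.0011]]
charger-frame offset from dial [-0.0543  0.0185  0.1289] force [-10.1938   3.4753   1.8594]
axes in charger
 [[-0.0029  0.9401 -0.3409]
 [-0.0001 -0.3409 -0.9401]
 [-1.     -0.0027  0.0011]]
tool-frame force [ -1.8297 -10.7729   0.2095]
```

Call:
jog_arm --motion '[{"dx": 0, "dy": 0, "dz": -0.0025, "twist": 2.5}, {"dx": 0, "dy": 0.0, "dz": -0.005, "twist": 5}, {"dx": 0, "dy": 0.0003, "dz": -0.0074, "twist": 7.5}, {"dx": 0, "dy": 0.0006, "dz": -0.0098, "twist": 10}, {"dx": 0, "dy": 0.0006, "dz": -0.0098, "twist": 10}]'

```text
t: 5.12
eef_pos: [0.4887, 0.102, 0.129]
ee_rot: [-1.715, 1.569, 2.347]
force: [-7.2, 7.2, 1.3]
width: 0.0004
```

Run:
```python
from h import *
s,M,Q=rep();print("tool-frame force",M.T@s["force"])
f=arm.grab_frame("wrist");cv2.imwrite(f"pics/w5.png",f[:,:,::-1])
```

```text
t 5.1167 pos [0.4887 0.102  0.129 ] w 0.000405854575507073 q [ 0.5984  0.1738 -0.5157 -0.0027 -0.8817  0.3239]
axes
 [[-0.0015  0.7959 -0.6054]
 [ 0.0015 -0.6054 -0.7959]
 [-1.     -0.0021 -0.0003]]
charger-frame offset from dial [-0.0498  0.0283  0.129 ] force [-8.0366  6.2319  1.2724]
axes in charger
 [[-0.0016  0.8667 -0.4988]
 [ 0.0013 -0.4988 -0.8667]
 [-1.     -0.0021 -0.0003]]
tool-frame force [ -1.2512 -10.0765  -1.393 ]
```

View pics/w5.png

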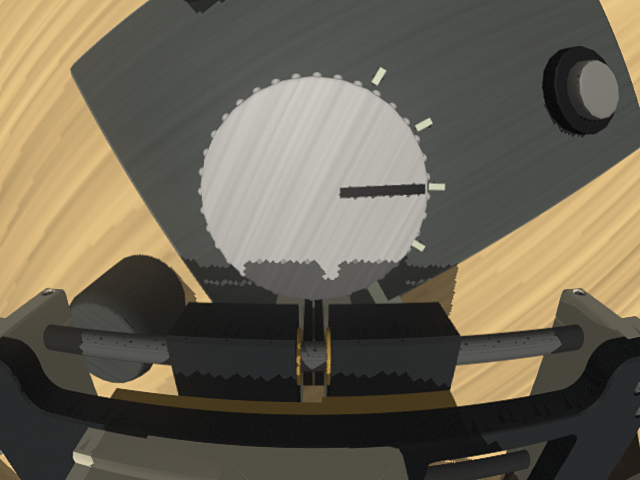

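Call:
jog_arm --motion '[{"dx": 0, "dy": 0, "dz": -0.0025, "twist": 2.5}, {"dx": 0, "dy": 0.0001, "dz": -0.0049, "twist": 5}, {"dx": 0, "dy": 0.0004, "dz": -0.0074, "twist": 7.5}, {"dx": 0, "dy": 0.0008, "dz": -0.0098, "twist": 10}, {"dx": 0, "dy": 0.0012, "dz": -0.0122, "twist": 12.5}, {"dx": 0, "dy": 0.0018, "dz": -0.0146, "twist": 15}, {"dx": 0, "dy": 0.0018, "dz": -0.0146, "twist": 15}]'

```text
t: 5.75
eef_pos: [0.4993, 0.1126, 0.129]
ee_rot: [-1.683, 1.569, 2.117]
force: [-5.7, 7.6, -0.2]
width: 0.0003
```

Run:
```python
from h import *
s,M,Q=rep();print("tool-frame force",M.T@s["force"])
```

```text
t 5.75 pos [0.4993 0.1126 0.129 ] w 0.0003071110766071419 q [ 0.6044  0.1934 -0.4901 -0.0024 -0.8873  0.056 ]
axes
 [[-0.001   0.6123 -0.7907]
 [ 0.0016 -0.7907 -0.6123]
 [-1.     -0.0019 -0.0002]]
charger-frame offset from dial [-0.0407  0.0402  0.129 ] force [-6.6046  6.776  -0.1773]
axes in charger
 [[-0.0012  0.7082 -0.706 ]
 [ 0.0015 -0.706  -0.7082]
 [-1.     -0.0019 -0.0002]]
tool-frame force [ 0.1951 -9.461  -0.1355]
```

Call:
jog_arm --motion '[{"dx": 0, "dy": 0, "dz": -0.0025, "twist": 2.5}, {"dx": 0, "dy": 0.0002, "dz": -0.0049, "twist": 5}, {"dx": 0, "dy": 0.0005, "dz": -0.0074, "twist": 7.5}, {"dx": 0, "dy": 0.0009, "dz": -0.0098, "twist": 10}, {"dx": 0, "dy": 0.0013, "dz": -0.0122, "twist": 12.5}, {"dx": 0, "dy": 0.0019, "dz": -0.0146, "twist": 15}, {"dx": 0, "dy": 0.0019, "dz": -0.0146, "twist": 15}]'

```text
t: 6.33
eef_pos: [0.5134, 0.1207, 0.1293]
ee_rot: [-2.485, 1.568, 1.054]
force: [-2.7, 6.5, -3.8]
width: 0.0005
```

Run:
```python
from h import *
s,M,Q=rep();print("tool-frame force",M.T@s["force"])
f=arm.grab_frame("wrist");cv2.imwrite(f"pics/w6.png",f[:,:,::-1])
```

```text
t 6.3333 pos [0.5134 0.1207 0.1293] w 0.000542973382085212 q [ 0.6021  0.2158 -0.4596 -0.0017 -0.8926 -0.2036]
axes
 [[ 0.0015  0.3871 -0.922 ]
 [ 0.0027 -0.922  -0.3871]
 [-1.     -0.0019 -0.0025]]
charger-frame offset from dial [-0.0277  0.0501  0.1293] force [-3.5318  6.0652 -3.7589]
axes in charger
 [[ 0.0012  0.5016 -0.8651]
 [ 0.0029 -0.8651 -0.5016]
 [-1.     -0.0019 -0.0025]]
tool-frame force [ 3.7722 -7.0114  0.0221]
```

View pics/w6.png

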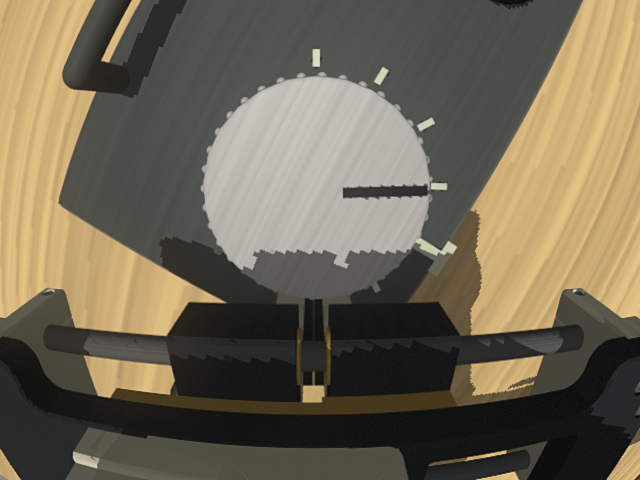

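Call:
jog_arm --motion '[{"dx": 0.0007, "dy": 0.0003, "dz": -0.0025, "twist": 2.5}, {"dx": 0.0007, "dy": 0.0005, "dz": -0.0049, "twist": 5}, {"dx": 0.0007, "dy": 0.0008, "dz": -0.0074, "twist": 7.5}, {"dx": 0.0007, "dy": 0.0012, "dz": -0.0098, "twist": 10}, {"dx": 0.0007, "dy": 0.0016, "dz": -0.0122, "twist": 12.5}, {"dx": 0.0007, "dy": 0.0022, "dz": -0.0146, "twist": 15}, {"dx": 0.0007, "dy": 0.0022, "dz": -0.0146, "twist": 15}]'

```text
t: 6.97
eef_pos: [0.5281, 0.1244, 0.1291]
ee_rot: [-2.402, 1.567, 0.876]
force: [-2.4, 7.0, 0.4]
width: 0.0007
```

Run:
```python
from h import *
s,M,Q=rep();print("tool-frame force",M.T@s["force"])
```

```text
t 6.9667 pos [0.5281 0.1244 0.1291] w 0.0006561406258241576 q [ 0.5919  0.239  -0.4286 -0.0013 -0.8997 -0.4552]
axes
 [[ 0.0024  0.1355 -0.9908]
 [ 0.0029 -0.9908 -0.1355]
 [-1.     -0.0025 -0.0027]]
charger-frame offset from dial [-0.0136  0.0556  0.1291] force [-3.3065  6.5864  0.4134]
axes in charger
 [[ 0.002   0.2608 -0.9654]
 [ 0.0031 -0.9654 -0.2608]
 [-1.     -0.0025 -0.0027]]
tool-frame force [-0.3993 -7.2219  1.4731]
```

Call:
jog_arm --motion '[{"dx": 0, "dy": 0.0002, "dz": -0.0025, "twist": 2.5}, {"dx": 0, "dy": 0.0004, "dz": -0.0049, "twist": 5}, {"dx": 0, "dy": 0.0007, "dz": -0.0074, "twist": 7.5}, {"dx": 0, "dy": 0.0011, "dz": -0.0098, "twist": 10}, {"dx": 0, "dy": 0.0015, "dz": -0.0122, "twist": 12.5}, {"dx": 0, "dy": 0.0021, "dz": -0.0146, "twist": 15}, {"dx": 0, "dy": 0.0021, "dz": -0.0146, "twist": 15}]'

```text
t: 7.55
eef_pos: [0.5439, 0.1242, 0.1293]
ee_rot: [-2.405, 1.566, 0.611]
force: [3.0, 6.1, -1.9]
width: 0.0003
```

Run:
```python
from h import *
s,M,Q=rep();print("tool-frame force",M.T@s["force"])
f=arm.grab_frame("wrist");cv2.imwrite(f"pics/w7.png",f[:,:,::-1])
```

```text
t 7.55 pos [0.5439 0.1242 0.1293] w 0.0002961844035642542 q [ 0.5755  0.2612 -0.3972 -0.0002 -0.9073 -0.701 ]
axes
 [[ 0.0042 -0.1253 -0.9921]
 [ 0.0029 -0.9921  0.1253]
 [-1.     -0.0034 -0.0038]]
charger-frame offset from dial [0.002  0.0575 0.1293] force [ 2.2202  6.4794 -1.9215]
axes in charger
 [[ 0.0038  0.0024 -1.    ]
 [ 0.0034 -1.     -0.0023]
 [-1.     -0.0034 -0.0038]]
tool-frame force [ 1.952  -6.4676 -2.2281]
```

View pics/w7.png

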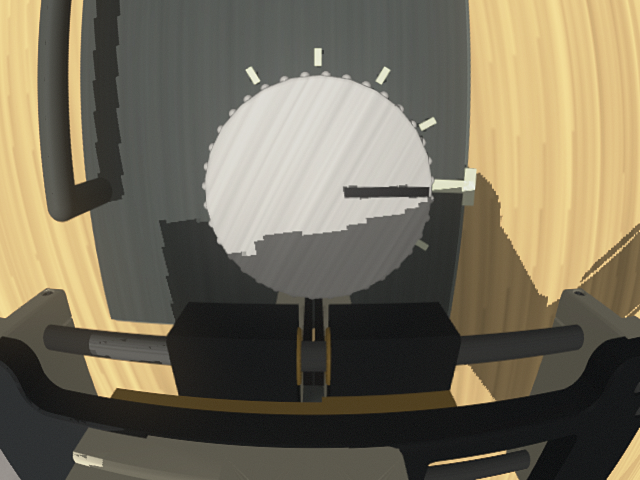

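Call:
jog_arm --motion '[{"dx": 0, "dy": -0.002, "dz": 0, "twist": 0}, {"dx": 0, "dy": -0.008, "dz": 0, "twist": 0}, {"dx": 0, "dy": -0.018, "dz": 0, "twist": 0}, {"dx": -0.01, "dy": -0.022, "dz": 0, "twist": 0}, {"dx": -0.03, "dy": -0.022, "dz": 0, "twist": 0}, {"dx": -0.055, "dy": -0.022, "dz": 0, "twist": 0}, {"dx": -0.07, "dy": -0.022, "dz": 0, "twist": 0}, {"dx": -0.075, "dy": -0.022, "dz": 0, "twist": 0}, {"dx": -0.075, "dy": -0.022, "dz": 0, "twist": 0}]'

```text
t: 8.35
eef_pos: [0.5451, 0.1449, 0.2059]
ee_rot: [-2.528, 1.567, 0.489]
force: [0.3, -0.3, -0.8]
width: 0.0003
```

Run:
```python
from h import *
s,M,Q=rep()
f=arm.grab_frame("wrist");cv2.imwrite(f"pics/w8.png",f[:,:,::-1])
p=np.array([.4965,-.0737,.165]);print("to button",rel(p))
```

```text
t 8.35 pos [0.5451 0.1449 0.2059] w 0.0003085927597103174 q [ 0.6071  0.1987 -0.2853  0.0004 -1.0836 -0.7318]
axes
 [[ 0.0029 -0.1241 -0.9923]
 [ 0.0016 -0.9923  0.1241]
 [-1.     -0.0019 -0.0027]]
charger-frame offset from dial [0.0006 0.0782 0.2059] force [ 0.3761 -0.2048 -0.7874]
axes in charger
 [[ 0.0027  0.0036 -1.    ]
 [ 0.0019 -1.     -0.0036]
 [-1.     -0.0019 -0.0027]]
to button [0.0392 0.2226 0.0203]
```

View pics/w8.png

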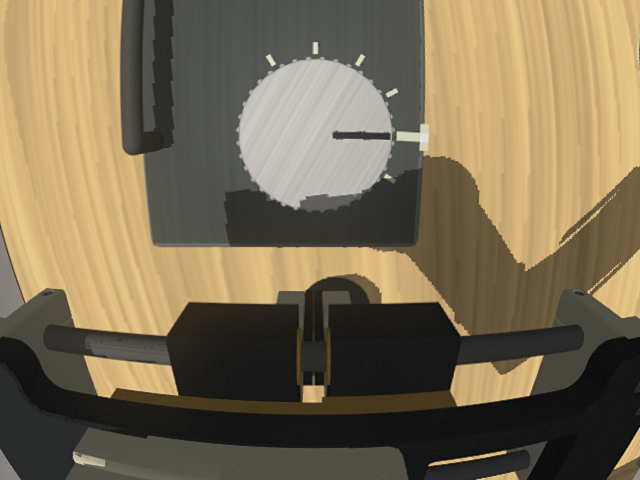

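The dark line now sits on the long tick after release: the line runs (333,135)-(390,136) and the tick is at (410,136). Next I'm moving over to the button.

Call:
jog_arm --motion '[{"dx": 0, "dy": 0.008, "dz": 0.001, "twist": 0}, {"dx": 0, "dy": 0.025, "dz": 0.003, "twist": 0}, {"dx": 0, "dy": 0.05, "dz": 0.005, "twist": 0}, {"dx": 0, "dy": 0.08, "dz": 0.008, "twist": 0}, {"dx": 0, "dy": 0.11, "dz": 0.01, "twist": 0}, {"dx": 0, "dy": 0.135, "dz": 0.013, "twist": 0}, {"dx": 0, "dy": 0.155, "dz": 0.017, "twist": 0}, {"dx": 0, "dy": 0.163, "dz": 0.02, "twist": 0}, {"dx": 0, "dy": 0.163, "dz": 0.02, "twist": 0}]'

```text
t: 9.15
eef_pos: [0.5024, -0.0173, 0.2032]
ee_rot: [0.346, 1.569, -2.923]
force: [0.2, 0.3, 0.3]
width: 0.0001
```

Run:
```python
from h import *
s,M,Q=rep()
c=arm.camera_model("wrist");print(c)
f=arm.grab_frame("wrist");cv2.imwrite(f"pics/w9.png",f[:,:,::-1])
p=np.array([.4965,-.0737,.165]);print("to button",rel(p))
A=R.from_euler('xyz',c["attitude"]).as_matrix()
for p in [(.4965,-.0737,.132),(.5345,.0675,.134)]:
    d=A.T@(np.array(p)-c["eye"]);th=np.arctan2(np.hypot(d[0],d[1]),d[2]);K=c["camera_matrix"];r=K[0,0]*th
    print("px",K[0,2]+r*d[0]/np.hypot(*d[:2]),K[1,2]+r*d[1]/np.hypot(*d[:2]))
```

```text
t 9.15 pos [ 0.5024 -0.0173  0.2032] w 9.321853493232592e-05 q [ 0.3568  0.1017 -0.41   -0.0003 -1.0607 -0.4844]
axes
 [[-0.0016 -0.1274 -0.9919]
 [-0.0004 -0.9919  0.1274]
 [-1.      0.0006  0.0016]]
charger-frame offset from dial [-0.0211 -0.0882  0.2032] force [0.1715 0.2818 0.3055]
axes in charger
 [[-0.0016  0.0003 -1.    ]
 [-0.0006 -1.     -0.0003]
 [-1.      0.0006  0.0016]]
{'camera_matrix': array([[371.6483,   0.    , 313.1339],
       [  0.    , 371.6483, 243.1363],
       [  0.    ,   0.    ,   1.    ]]), 'eye': array([ 0.4928, -0.1004,  0.3496]), 'attitude': array([ 2.8305, -0.0018,  3.014 ])}
to button [ 0.0384  0.0577 -0.0007]
px 312.06095783448353 173.3236628262243
px 285.13414424385905 377.40313626462773
```

View pics/w9.png

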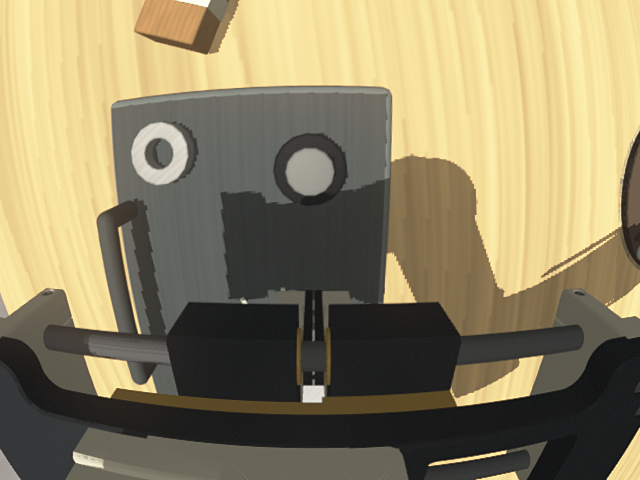

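Call:
jog_arm --motion '[{"dx": 0, "dy": 0.01, "dz": -0.001, "twist": 0}, {"dx": 0, "dy": 0.03, "dz": -0.001, "twist": 0}, {"dx": 0.005, "dy": 0.05, "dz": -0.001, "twist": 0}, {"dx": 0.02, "dy": 0.058, "dz": -0.001, "twist": 0}, {"dx": 0.037, "dy": 0.058, "dz": -0.001, "twist": 0}, {"dx": 0.048, "dy": 0.058, "dz": -0.001, "twist": 0}, {"dx": 0.053, "dy": 0.058, "dz": -0.001, "twist": 0}, {"dx": 0.053, "dy": 0.058, "dz": -0.001, "twist": 0}, {"dx": 0.053, "dy": 0.058, "dz": -0.001, "twist": 0}]'

```text
t: 9.95
eef_pos: [0.4982, -0.0725, 0.151]
ee_rot: [0.903, 1.57, -2.363]
force: [0.2, 0.5, -0.5]
width: 0.0005
```

Call:
jog_arm --motion '[{"dx": 0.002, "dy": 0, "dz": 0, "twist": 0}, {"dx": 0.004, "dy": 0, "dz": 0, "twist": 0}, {"dx": 0.006, "dy": 0, "dz": 0, "twist": 0}, {"dx": 0.008, "dy": 0, "dz": 0, "twist": 0}, {"dx": 0.01, "dy": 0, "dz": 0, "twist": 0}, {"dx": 0.01, "dy": 0, "dz": 0, "twist": 0}]'

```text
t: 10.45
eef_pos: [0.4981, -0.0726, 0.1409]
ee_rot: [-2.825, 1.57, 0.191]
force: [-0.4, 1.5, 3.0]
width: 0.001
```

Call:
jog_arm --motion '[{"dx": 0.0015, "dy": 0, "dz": 0, "twist": 0}, {"dx": 0.003, "dy": 0, "dz": 0, "twist": 0}, {"dx": 0.0045, "dy": 0, "dz": 0, "twist": 0}, {"dx": 0.006, "dy": 0, "dz": 0, "twist": 0}, {"dx": 0.006, "dy": 0, "dz": 0, "twist": 0}]'

```text
t: 10.87
eef_pos: [0.4982, -0.0726, 0.1369]
ee_rot: [2.995, 1.57, -0.271]
force: [-7.5, 3.8, 22.5]
width: 0.0004
```

Call:
jog_arm --motion '[{"dx": 0.0007, "dy": 0, "dz": 0, "twist": 0}, {"dx": 0.0014, "dy": 0, "dz": 0, "twist": 0}, {"dx": 0.0014, "dy": 0, "dz": 0, "twist": 0}]'

```text
t: 11.12
eef_pos: [0.4983, -0.0727, 0.1367]
ee_rot: [3.055, 1.569, -0.211]
force: [-12.5, 6.1, 34.0]
width: 0.0004
```

Bottomed out: the height stopped at 0.1367 while the force rose steeply. Lifting straight up now.

Call:
jog_arm --motion '[{"dx": -0.002, "dy": 0, "dz": 0, "twist": 0}, {"dx": -0.006, "dy": 0, "dz": 0, "twist": 0}, {"dx": -0.012, "dy": 0, "dz": 0, "twist": 0}, {"dx": -0.03, "dy": 0, "dz": 0, "twist": 0}, {"dx": -0.06, "dy": 0, "dz": 0, "twist": 0}, {"dx": -0.085, "dy": -0.01, "dz": 0, "twist": 0}, {"dx": -0.1, "dy": -0.03, "dz": 0.02, "twist": 0}, {"dx": -0.105, "dy": -0.05, "dz": 0.045, "twist": 0}, {"dx": -0.105, "dy": -0.06, "dz": 0.06, "twist": 0}, {"dx": -0.105, "dy": -0.06, "dz": 0.065, "twist": 0}, {"dx": -0.105, "dy": -0.06, "dz": 0.065, "twist": 0}]'

```text
t: 12.03
eef_pos: [0.4398, -0.0047, 0.2387]
ee_rot: [-2.047, 1.57, 0.971]
force: [-0.9, -0.5, 0.2]
width: 0.0004
```

Run:
```python
from h import *
s,M,Q=rep()
fs=[]
for n in ["scene","wrist","top"]:
    f=arm.grab_frame(n);cv2.imwrite(f"pics/{n}10.png",f[:,:,::-1]);fs.append(f)
f=cv2.imread("pics/top10.png")[190:330,245:421]
cv2.imwrite("pics/top10c.png",cv2.resize(f,None,fx=4.5,fy=4.25,interpolation=cv2.INTER_CUBIC))
f=cv2.imread("pics/scene10.png")[180:330,200:400]
cv2.imwrite("pics/scene10c.png",cv2.resize(f,None,fx=4,fy=4,interpolation=cv2.INTER_CUBIC))
```

```text
t 12.0333 pos [ 0.4398 -0.0047  0.2387] w 0.00041875418153443676 q [ 0.4403 -0.042  -0.474  -0.0002 -1.1384 -0.5637]
axes
 [[ 0.0002 -0.1232 -0.9924]
 [ 0.0003 -0.9924  0.1232]
 [-1.     -0.0004 -0.0002]]
charger-frame offset from dial [-0.0847 -0.0837  0.2387] force [-0.8263 -0.6445  0.1927]
axes in charger
 [[ 0.0002  0.0045 -1.    ]
 [ 0.0004 -1.     -0.0045]
 [-1.     -0.0004 -0.0002]]
```

View pics/scene10c.png

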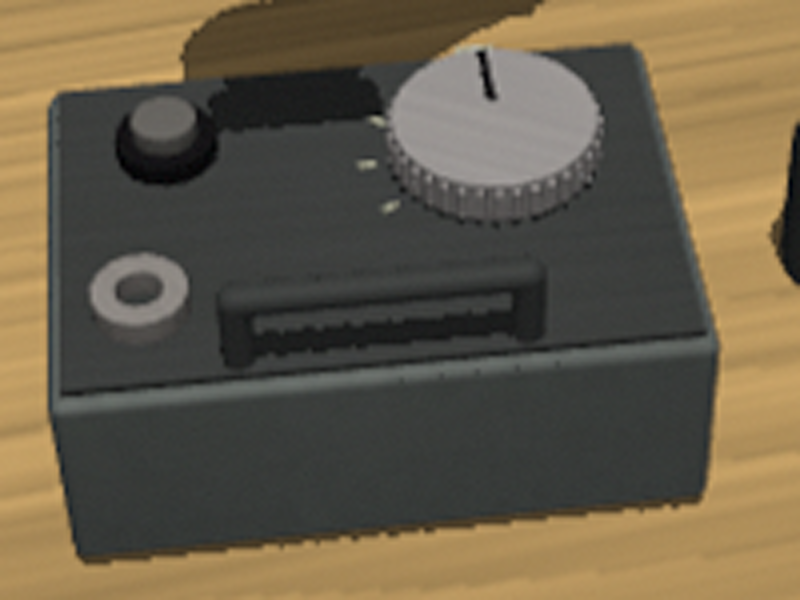

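View pics/top10c.png

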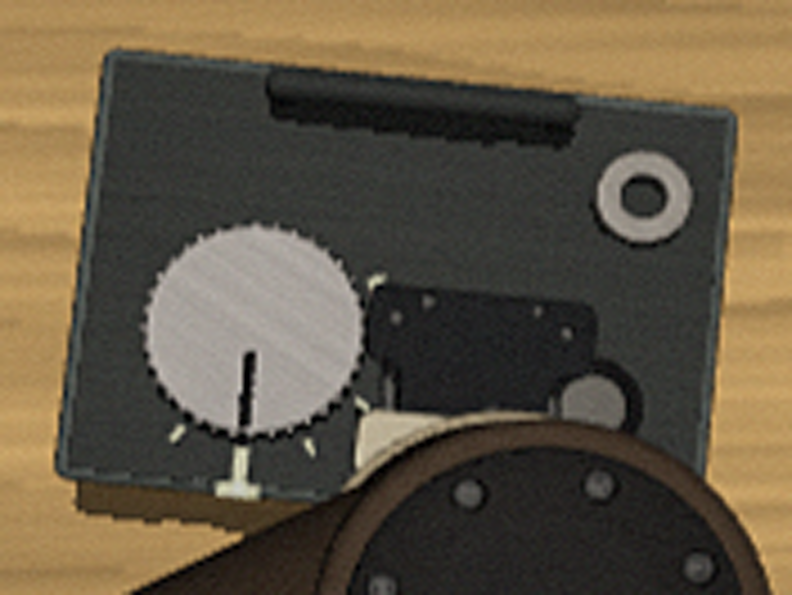

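View pics/wrist10.png

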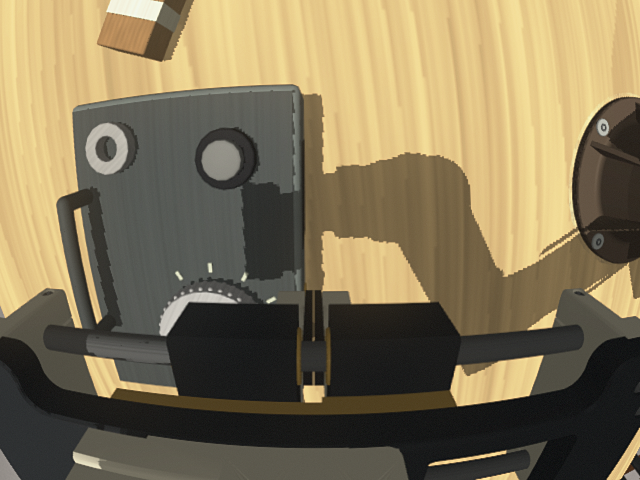

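```bash
python3 -c "
from station import arm
print(arm.job_done())"
```

```text
the job is handed in; nothing more can be done
None
```

The dial is on the long tick and the start button has been pressed fully down once and released. I handed the job in at about t = 12 s.

- **Dial:** I rubbed the rim with the closed fingertips at about 5–11 N inward. It went round clockwise through three clicks, from 0.524 to 2.094. The wrist view after I let go and the last top view both show the dark line in line with the long tick.
- **Start button:** I pressed it only after the dial was set. The fingers stopped hard at a tool height of 0.1367 m while the upward force rose from 22 to 34 N. That is harder than the 5 N the button needs, with about 14 N of sideways force. The last views show the button standing up again.
- **Surroundings:** In the last scene and top crops, the charger, bearing and handle are at the same pixels as at the start. I did not re-measure the filter and carton, but the arm touched neither. The arm ended clear of everything, reading under about 1 N.
- **Refused call:** The first move call was rejected because my rows left out `dx`. Nothing moved, and I sent it again with all four values.

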